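# Find the case that rattles and quarantine it

## Task

In one of the three identical sealed cases in the blue-railed rack the metal block packed inside has come loose: tilt the cases lengthwise to feel which one has something sliding inside. Lower that case (do not drop it) into the narrow red bin so that it lies flat on the bin's floor; the bin leaves room for fingers only at the ends of a case, so on the way put it down on the desk, let go, and take it again by its ends. The two sound cases must end up lying flat in the rack, and the lens, the eyepiece, the oil bottle and the pen are to be left alone.

Things in the scene. Friction and masses are not known exactly. Their poses are not given: they have to be found in the camera images.
- case_1_mid (a point): One of three sealed plastic cases that look exactly alike (ivory body, black seam, grey lid, paper label on top). 40 mm wide along its own x, 66 mm long along y, 36 mm high (z up); this point is its centre, 18 mm above its underside. 0.24 to 0.33 kg in all, the same whether it rattles or not. At the start it lies flat across the rack, long side from rail to rail, 74 mm from centre to centre case.
- case_2_mid (a point): One of three sealed plastic cases that look exactly alike (ivory body, black seam, grey lid, paper label on top). 40 mm wide along its own x, 66 mm long along y, 36 mm high (z up); this point is its centre, 18 mm above its underside. 0.24 to 0.33 kg in all, the same whether it rattles or not. Inside is a heavy metal block. In two cases it is packed tight (packed_piece_1, packed_piece_2), in the third it is loose (loose_piece).
- case_3_mid (a point): One of three sealed plastic cases that look exactly alike (ivory body, black seam, grey lid, paper label on top). 40 mm wide along its own x, 66 mm long along y, 36 mm high (z up); this point is its centre, 18 mm above its underside. 0.24 to 0.33 kg in all, the same whether it rattles or not. The loose block (0.19 to 0.28 kg) starts mid-way and runs 21 mm to either end along y once that is tilted over 20 deg.
- rack_floor (a point): Centre of the top face of the fixed aluminium rack plate, 6 mm above the desk, on which the three cases lie; x runs along the rack (232 mm, open between the cases, a lip 4 mm high at each end), y across it. Along both long sides stands a blue rail 36 mm high above the plate, level with the tops of the cases; 78 mm between the rails, so 6 mm beside each end of a case.
- bin_floor (a point): Centre of the inner floor of the fixed red quarantine bin, 4 mm above the desk. One narrow pocket, 150 mm long along x and 50 mm wide along y inside, walls 4 mm thick and 50 mm high above this floor, open at the top. Fingers fit beside the ends of a case in it, not beside its long sides.
- spare_lens: Black auxiliary lens standing on its cap, 49 mm across and 35 mm high, a bystander; origin under its centre.
- eyepiece: Black knurled eyepiece standing upright, 34 mm across and 40 mm high, a bystander; origin under its centre.
- oil_bottle: Small white oil bottle with a red cap and nozzle, 34 mm across and 96 mm high, a bystander; origin under its centre.
- pen: Black and white marker pen lying on the desk, 135 mm long along its y, 16 mm high, a bystander; origin under its centre.
Things that resemble listed ones, but are neither listed nor needed, are in the scene too. Leave any yellow look-alike of the part that bears case_2_mid alone.

How it is judged:
On the way:
1. the case with the loose block lies on the desk, outside the rack and the bin, and no finger touches a case (height (world z) of loose_piece below 0.03 m and angle between loose_piece's own z axis and vertical below 0.2 rad and horizontal distance between loose_piece and bin_floor above 0.06 m and (x of loose_piece in the frame of rack_floor below -0.116 m or x of loose_piece in the frame of rack_floor above 0.116 m or y of loose_piece in the frame of rack_floor below -0.047 m or y of loose_piece in the frame of rack_floor above 0.047 m) and contact force between the fingers and case_1 below 0.05 N and contact force between the fingers and case_2 below 0.05 N and contact force between the fingers and case_3 below 0.05 N), for 0.1 s.
At the end, for the whole second after the job is handed in: The case with the loose block lies flat (within 0.2 rad) on the floor of the red bin, inside its walls; the two cases with packed blocks lie flat (within 0.2 rad) on the rack's plate between the rails; all three are released and at rest (x of loose_piece in the frame of bin_floor between -0.075 and 0.075 m and y of loose_piece in the frame of bin_floor between -0.025 and 0.025 m and z of loose_piece in the frame of bin_floor below 0.027 m and angle between each of loose_piece, packed_piece_1, packed_piece_2's own z axis and vertical below 0.2 rad and x of packed_piece_1 in the frame of rack_floor between -0.1 and 0.1 m and y of packed_piece_1 in the frame of rack_floor between -0.03 and 0.03 m and z of each of packed_piece_1, packed_piece_2 in the frame of rack_floor below 0.027 m and x of packed_piece_2 in the frame of rack_floor between -0.1 and 0.1 m and y of packed_piece_2 in the frame of rack_floor between -0.03 and 0.03 m and linear speed of each of case_1, case_2, case_3 below 0.02 m/s); the robot touches nothing.
It fails at once if a case is dropped into the red bin instead of being lowered to its floor (it moves at over 0.4 m/s inside the bin) ((x of case_1_mid in the frame of bin_floor between -0.075 and 0.075 m and y of case_1_mid in the frame of bin_floor between -0.025 and 0.025 m and z of case_1_mid in the frame of bin_floor below 0.05 m and linear speed of case_1 above 0.4 m/s) or (x of case_2_mid in the frame of bin_floor between -0.075 and 0.075 m and y of case_2_mid in the frame of bin_floor between -0.025 and 0.025 m and z of case_2_mid in the frame of bin_floor below 0.05 m and linear speed of case_2 above 0.4 m/s) or (x of case_3_mid in the frame of bin_floor between -0.075 and 0.075 m and y of case_3_mid in the frame of bin_floor between -0.025 and 0.025 m and z of case_3_mid in the frame of bin_floor below 0.05 m and linear speed of case_3 above 0.4 m/s)).
It fails at once if the spare lens, the eyepiece, the oil bottle or the marker pen is shifted by more than 25 mm (distance of any of spare_lens, eyepiece, oil_bottle, pen from where it was at the start of the episode above 0.025 m).
It also fails if it takes over 70 s, if anything falls off the work surface, if the arm or the gripper's body presses on something with over 40 N, if the wrist force passes 120 N, or if a joint passes its speed limit or range.

## Robot

A 6-joint arm with a two-finger parallel gripper is mounted at the origin on the work surface; the furniture and walls round the work are solid. World frame = base frame: x ahead of the robot, y to its left, z up, the work surface at z = 0. Lengths are in m, angles in rad, forces in N, time in s.
With the tool pointing down it reaches from about 0.275 to 0.825 m from the base axis. Payload 4.9 kg.
Tool frame: the origin (TCP) lies midway between the tips of the shut fingers; the grasp point (between the pads) lies 19 mm behind it (bot.grip_depth is the distance from the TCP to the grasp point, in m); z points along the fingers, y is the line along which they close (so a half turn about z gives the same grasp; the last joint's range is limited). The gripper opens to 85 mm and grips with 20 to 120 N. Pads are 22 mm wide; open, the fingers measure 114 mm over their backs; the gripper's body (76 mm by 85 mm) begins 54 mm behind the grasp point. The pads swing forward as they close: fully open they stand 13 mm farther back than shut.
Start: joints at [1.187, 0.326, -0.193, 1.052, 0, 1.437], TCP at [0.136, 0.533, 0.231] pointing down, gripper open.
Joint ranges: [-2.65, 2.65], [-0.97, 1.79], [-1.3, 1.35], [-1.93, 2.1], [-1.47, 1.37], [-3.14, 3.14]. Speed limits (rad/s): [2.57, 2.57, 3.14, 3.14, 3.14, 3.14].

## Interface

Orientations are given as a unit quaternion [w, x, y, z].
In Python, from cell import bot gives the robot as it stands. Calls block until the motion is done:
- bot.move_pose(position, orientation): joint-space move of the TCP to a pose.
- bot.move_linear(position, speed=0.15, rotation=None, until_force=None): straight line of the TCP; rotation=None keeps the orientation; speed is the mean speed in m/s. With until_force (N) it stops when the force on the tool has changed by that much, and returns True; else False.
- bot.goto_joints(angles): joint-space move.
- bot.set_gripper(opening, grasp_force=None): opening from 0.0 (shut) to 1.0 (fully open); grasp_force is the grip in N (None keeps the last); returns when the fingers have stopped.
- bot.wait(seconds).
- bot.solve_ik(position, orientation): joint angles nearest the present ones, or None.
- bot.camera(name): name is "scene" or "top" or "wrist"; returns the picture (400x640x3 uint8, red, green, blue); there is no depth.
- bot.calibration(name): a dict with "mtx" (3x3 intrinsics, pixels), "extrinsics" (4x4, takes a point from world to camera coordinates); the wrist camera has in their place "hand_eye" (4x4, takes a point from camera to tool coordinates, whose origin is the TCP and whose axes are the flange's). Camera axes: x right, y down, z forward; pixel columns grow to the right and rows downward; lengths in m; the calibration is good to about 2 mm. A picture is of the moment at which its call begins: read the wrist's pose just before it. calibration takes no time and is no camera call.
A pose or a line that the arm cannot do raises bot.PlanningError and nothing moves.
- bot.close_job(): hands the job in; it is judged then, once.
Trained networks look in the newest picture that a camera, given by its name, has taken for a name from the list of things; names that differ only in an ending like _2 or _b are one class to them, and where a whole thing is asked for, a point or a joint stands for the part that bears it (a point fixed in the world has none). Each returns a list of dicts, best first, with "confidence" (0 to 1); they miss things now and then, are a little off and sometimes report something else, mostly with a low value. They report only what shows in the picture. A call takes as long as a camera call. They do not tell look-alikes from the thing itself.
- bot.search_frame(camera, thing): "bbox" ([left, top, width, height] in pixels, round what is visible of it).
Readings, each from a call of its own:
- bot.read_clock(): time.
- bot.read_joint_positions(): joint angles.
- bot.read_joint_vel(): joint speeds.
- bot.read_joint_efforts(): joint torques, N m.
- bot.read_position(): TCP position.
- bot.read_tool_rot(): TCP orientation.
- bot.read_ft_force(): force on the tool from outside, world axes, zero at the start.
- bot.read_moment(): the same for the moment, N m.
- bot.read_gripper_width(): opening from 0.0 (shut) to 1.0 (fully open).
- bot.read_finger_force(): force on a finger pad.
Only numpy, scipy, OpenCV 4.12 (cv2) and the standard library are available. Lean on these libraries where they do the work, as an engineer would, in place of code of your own. Each camera call takes 0.05 s, during which the arm holds its last target. There are 200 camera calls.

## Working session

There is one attempt and no reset: what is moved stays moved. The work goes in short steps, each a Python script; the robot and the scene stay as the last script left them, time stands still between calls to the robot, and variables do not carry over. Pictures are saved under pics/ and viewed, at most 10 in all, crops included, and the job is handed in when it is done.

```bash
ls; mkdir -p pics; python3 - <<'E'
from cell import bot
import cv2,numpy as np
for c in("scene","top"):
    im=bot.camera(c); cv2.imwrite(f"pics/{c}0.png",im[:,:,::-1])
    for t in("case_1_mid","rack_floor","bin_floor","spare_lens","eyepiece","oil_bottle","pen"):
        try: print(c,t,[(np.round(d["bbox"]).tolist(),round(d["confidence"],2)) for d in bot.search_frame(c,t)])
        except Exception as e: print(t,e)
    k=bot.calibration(c); print(np.round(k["mtx"],1).tolist(),np.round(k["extrinsics"],4).tolist())
print(np.round(bot.calibration("wrist")["hand_eye"],4).tolist(),bot.read_clock(),bot.read_tool_rot(),bot.grip_depth)
E
```

```text
pics
scene case_1_mid []
scene rack_floor [([316.0, 185.0, 31.0, 35.0], 0.97), ([319.0, 202.0, 22.0, 13.0], 0.44)]
scene bin_floor [([315.0, 181.0, 32.0, 40.0], 0.62), ([311.0, 241.0, 38.0, 61.0], 0.59)]
scene spare_lens [([368.0, 212.0, 13.0, 16.0], 0.81)]
scene eyepiece [([302.0, 298.0, 11.0, 21.0], 0.53), ([320.0, 201.0, 22.0, 16.0], 0.49)]
scene oil_bottle [([329.0, 288.0, 16.0, 41.0], 0.68), ([320.0, 180.0, 21.0, 13.0], 0.54)]
scene pen [([353.0, 191.0, 40.0, 4.0], 0.49)]
[[372.1, 0.0, 318.8], [0.0, 372.1, 201.1], [0.0, 0.0, 1.0]] [[0.902, -0.4317, 0.0063, -0.5166], [-0.1894, -0.4089, -0.8927, 0.1199], [0.3879, 0.804, -0.4506, 1.0163], [0.0, 0.0, 0.0, 1.0]]
top case_1_mid [([310.0, 187.0, 19.0, 19.0], 0.58)]
top rack_floor [([270.0, 165.0, 65.0, 50.0], 0.68), ([376.0, 213.0, 48.0, 40.0], 0.17)]
top bin_floor [([378.0, 213.0, 46.0, 38.0], 0.77)]
top spare_lens []
top eyepiece []
top oil_bottle [([435.0, 242.0, 9.0, 10.0], 0.45)]
top pen [([302.0, 135.0, 10.0, 27.0], 0.57)]
[[415.1, 0.0, 313.2], [0.0, 415.1, 204.4], [0.0, 0.0, 1.0]] [[-0.0337, -0.9994, 0.0042, -0.0315], [-0.978, 0.0321, -0.206, 0.5417], [0.2058, -0.011, -0.9785, 1.4658], [0.0, 0.0, 0.0, 1.0]]
[[0.0004, -0.9521, -0.3057, 0.0788], [1.0, 0.0007, -0.0007, 0.0005], [0.0009, -0.3057, 0.9521, -0.1432], [0.0, 0.0, 0.0, 1.0]] 0.8 [-1.26606579e-05  1.24580473e-01  9.92209507e-01  8.57756196e-06] 0.0187
```

```bash
python3 - <<'E'
import cv2
a=cv2.imread("pics/top0.png")[110:290,230:470]; cv2.imwrite("pics/topc.png",cv2.resize(a,(800,600),interpolation=cv2.INTER_CUBIC))
E
```

```text
(no output)
```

View pics/topc.png

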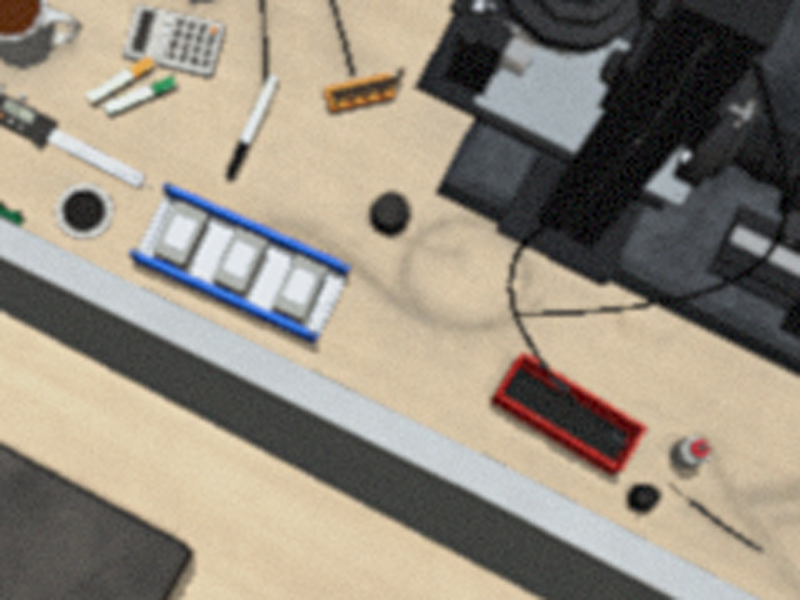

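View pics/scene0.png

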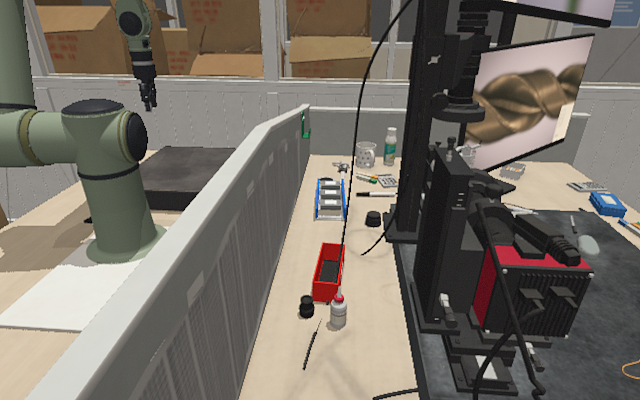

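The top crop shows the rack with its three cases at crop (240,262) and the bin at (570,412). The pen is at (255,125), the lens at (390,213), the eyepiece at (643,497) and the bottle at (692,452). A wall stands between the robot and the work, and a black cable appears to run near the bin. I'll locate these and check the wall height.

```bash
cat > h.py <<'E'
from cell import bot
import numpy as np, cv2
from scipy.spatial.transform import Rotation as R
def quat(r): q=r.as_quat(); return [q[3],q[0],q[1],q[2]]
def rot(q): return R.from_quat([q[1],q[2],q[3],q[0]])
def down(yaw): # tool pointing down, closing axis (tool y) along world direction yaw (+-pi)
    y=np.array([np.cos(yaw),np.sin(yaw),0]); z=np.array([0,0,-1.]); x=np.cross(y,z)
    return R.from_matrix(np.c_[x,y,z])
def cam(name,pose=None):
    k=bot.calibration(name); K=np.array(k["mtx"])
    if name=="wrist":
        T=np.eye(4); T[:3,:3]=rot(pose[1]).as_matrix(); T[:3,3]=pose[0]
        E=np.linalg.inv(T@np.array(k["hand_eye"]))
    else: E=np.array(k["extrinsics"])
    return K,E
def back(px,z,name,pose=None):
    K,E=cam(name,pose); Rm,t=E[:3,:3],E[:3,3]; C=-Rm.T@t
    out=[]
    for u,v in px:
        d=Rm.T@np.linalg.solve(K,[u,v,1]); out.append(C+d*(z-C[2])/d[2])
    return np.array(out)
def proj(p,name,pose=None):
    K,E=cam(name,pose); q=(E[:3,:3]@np.atleast_2d(p).T).T+E[:3,3]; q=q@K.T; return q[:,:2]/q[:,2:]
E
python3 - <<'E'
from h import *
np.set_printoptions(precision=3,suppress=True)
c=lambda L:[(230+x/3.333,110+y/3.333) for x,y in L]
print("rack rails",back(c([(168,186),(348,270),(315,340),(135,255)]),.042,"top").tolist())
print("cases",back(c([(182,233),(241,261),(300,287)]),.042,"top"))
print("bin",back(c([(522,357),(642,430),(618,470),(495,400)]),.054,"top"))
print("lens",back(c([(390,213)]),.035,"top"),"eye",back(c([(643,497)]),.04,"top"),"bot",back(c([(700,447)]),.09,"top"),"pen",back(c([(272,80),(232,177)]),.01,"top"))
# wall: find height by matching top edge in top & scene
for z in (.1,.15,.2,.25,.3):
    p=back(c([(0,220),(800,600),(0,255),(500,485)]),z,"top"); print(z,p[:,:2].tolist()); print(proj(p,"scene").tolist())
print("foot",back(c([(0,310),(500,570)]),0,"top")[:,:2])
E
```

```text
rack rails [[0.6961940527888308, 0.06895511176204977, 0.04200000000000004], [0.5917156336997419, -0.13055256394441878, 0.04200000000000004], [0.5132639495693898, -0.0905122348420857, 0.04200000000000004], [0.6167970474307145, 0.10731085189472211, 0.04200000000000004]]
cases [[ 0.641  0.054  0.042]
 [ 0.606 -0.011  0.042]
 [ 0.574 -0.076  0.042]]
bin [[ 0.485 -0.316  0.054]
 [ 0.4   -0.441  0.054]
 [ 0.358 -0.411  0.054]
 [ 0.438 -0.283  0.054]]
lens [[ 0.658 -0.182  0.035]] eye [[ 0.329 -0.439  0.04 ]] bot [[ 0.376 -0.49   0.09 ]] pen [[ 0.832 -0.053  0.01 ]
 [ 0.715 -0.003  0.01 ]]
0.1 [[0.6456252326680207, 0.2474585421468359], [0.21471111563916911, -0.5746617787508014], [0.6065110552464705, 0.2471639444358841], [0.3422191764636589, -0.27489997519022585]]
[[308.18852561825094, 150.54922330511303], [272.1582142045046, 342.34911114790845], [298.76370920923006, 151.98934799712714], [281.43286122391487, 234.02982352561938]]
0.15 [[0.6311539034841924, 0.2377695080390195], [0.21513900845616957, -0.5559253037179499], [0.5933921320056215, 0.23748509629441908], [0.33823836965805665, -0.26652
[... 544 characters left out ...]
8, 0.21839143982338663], [0.21599479409017042, -0.5184523536522468], [0.5671542855239233, 0.2181274000114891], [0.33027675604685225, -0.24978410782479238]]
[[300.04446255518843, 114.14883703351434], [255.9172108394222, 245.298611338016], [290.8200305432684, 115.15806680330412], [269.8390733675666, 172.5440550261263]]
0.3 [[0.5877399159327074, 0.2087024057155702], [0.21642268690717084, -0.4997158786193953], [0.5540353622830743, 0.20844855187002406], [0.32629594924125, -0.24141215203631455]]
[[297.0241836198781, 100.64951623479672], [250.22288159627894, 211.2713110101749], [287.87539927314066, 101.50513006167567], [265.6449321615559, 150.30110919667044]]
foot [[ 0.568  0.266]
 [ 0.257 -0.285]]
```

```bash
python3 - <<'E'
from h import *
np.set_printoptions(precision=3,suppress=True)
f=back([(304,160),(262,310),(245,380)],0,"scene"); print("foot",f)
d=f[1]-f[0]; d/=np.linalg.norm(d); n=np.array([-d[1],d[0],0]); n*=np.sign(n[0]); print(n,f@n)
K,E=cam("scene"); C=-E[:3,:3].T@E[:3,3]
for px in [(306,112),(240,180),(170,258),(75,360)]:
    r=E[:3,:3].T@np.linalg.solve(K,[*px,1]); print(px,C+r*((f[0]-C)@n)/(r@n))
print(proj([0,0,0],"scene"))
im=cv2.imread("pics/scene0.png")[90:340,0+180:430]; cv2.imwrite("pics/sc.png",cv2.resize(im,(600,600),interpolation=cv2.INTER_CUBIC))
E
```

```text
foot [[ 0.696  0.406  0.   ]
 [ 0.25  -0.393  0.   ]
 [ 0.171 -0.544  0.   ]]
[ 0.873 -0.488  0.   ] [0.41  0.41  0.414]
(306, 112) [0.75  0.503 0.182]
(240, 180) [ 0.216 -0.454  0.333]
(170, 258) [ 0.094 -0.672  0.363]
(75, 360) [ 0.031 -0.786  0.38 ]
[[129.63 244.97]]
```

View pics/sc.png

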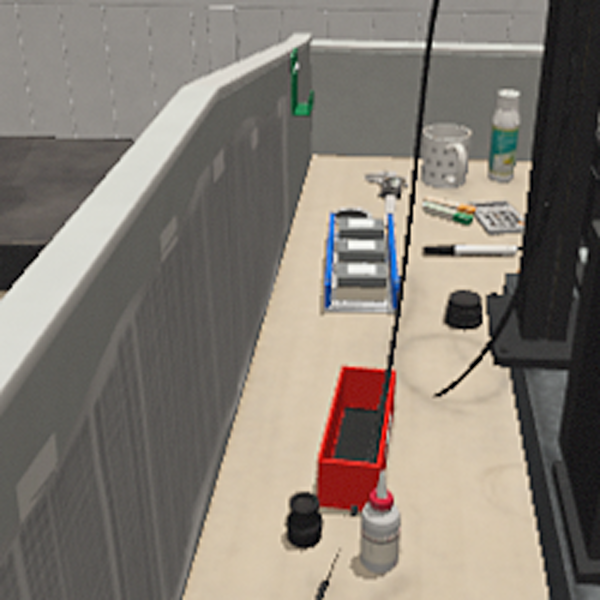

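```bash
python3 - <<'E'
from h import *
np.set_printoptions(precision=3,suppress=True)
K,E=cam("scene"); C=-E[:3,:3].T@E[:3,3]
n=np.array([.873,-.488,0]); 
s=lambda x,y:(180+x/2.4,90+y/2.4)
for px in [s(0,395),s(100,245),s(215,82),s(260,60),s(308,40)]:
    r=E[:3,:3].T@np.linalg.solve(K,[*px,1]); print("wall",C+r*(.41-C@n)/(r@n))
P=[cam(c)[0]@cam(c)[1][:3] for c in("scene","top")]
top=np.array([(530,235),(510,290),(525,335),(545,365),(575,390)])/3.3333+[230,110]
tl=np.concatenate([np.linspace(a,b,15) for a,b in zip(top[:-1],top[1:])])
for q in [(383,470),(390,400),(400,300),(412,200),(425,100),(435,0)]:
    a=np.array(s(*q)); best=None
    for t in tl:
        X=cv2.triangulatePoints(P[0],P[1],a.reshape(2,1),t.reshape(2,1)); X=(X[:3]/X[3]).ravel()
        e=np.linalg.norm(proj(X,"scene")[0]-a)+np.linalg.norm(proj(X,"top")[0]-t)
        if best is None or e<best[0]: best=(e,X,(t-[230,110])*3.333)
    print(q,*best)
t2=(np.array([515,313])/3.3333+[230,110]).reshape(2,1)
X=cv2.triangulatePoints(P[0],P[1],np.array(s(435,395)).reshape(2,1),t2);print("end2",(X[:3]/X[3]).ravel())
E
```

```text
wall [ 0.103 -0.655  0.353]
wall [ 0.172 -0.532  0.355]
wall [ 0.344 -0.225  0.352]
wall [0.484 0.027 0.302]
wall [0.804 0.598 0.181]
(383, 470) 3.979863518838448 [ 0.451 -0.384 -0.01 ] [574.948 389.965]
(390, 400) 0.09931291453341223 [ 0.468 -0.351  0.046] [553.522 372.109]
(400, 300) 0.08511690153016475 [ 0.502 -0.305  0.129] [522.81  328.542]
(412, 200) 0.06490403786092575 [ 0.526 -0.278  0.225] [511.383 286.046]
(425, 100) 0.5086988737462969 [ 0.537 -0.274  0.325] [524.239 250.692]
(435, 0) 8.066682871206881 [ 0.535 -0.266  0.415] [529.952 234.979]
end2 [ 0.543 -0.32   0.01 ]
```

The wall is about 0.35 m high beside the bin and 0.30 m beside the rack. The cable is real: it hangs from (.535,-.27,.4) to the far side of the bin. I'll fit the arm geometry from IK samples to check that the arm clears the wall.

```bash
python3 - <<'E'
from h import *
np.set_printoptions(precision=3,suppress=True)
rng=np.random.default_rng(0); Q=[];Pp=[]
for i in range(60):
    a=rng.uniform(-.7,.6); r=rng.uniform(.35,.75); z=rng.uniform(.02,.4); p=[r*np.cos(a),r*np.sin(a),z]
    q=bot.solve_ik(p,quat(down(a+np.pi/2)))
    if q is None: q=bot.solve_ik(p,quat(down(a-np.pi/2)))
    if q is not None: Q.append(q);Pp.append(p)
Q=np.array(Q);Pp=np.array(Pp);print(len(Q), "q5",Q[:,4].min(),Q[:,4].max(),"pitch",(Q[:,1]-Q[:,2]+Q[:,3]).min(),(Q[:,1]-Q[:,2]+Q[:,3]).max())
c,s=np.cos(Q[:,0]),np.sin(Q[:,0]); r=c*Pp[:,0]+s*Pp[:,1]; lat=-s*Pp[:,0]+c*Pp[:,1]
print("lat",lat.min(),lat.max())
A=np.c_[np.ones(len(Q)),np.sin(Q[:,1]),np.cos(Q[:,1]),np.sin(Q[:,1]-Q[:,2]),np.cos(Q[:,1]-Q[:,2])]
for v in(r,Pp[:,2]):
    x,res,_,_=np.linalg.lstsq(A,v,rcond=None);print(x,np.abs(A@x-v).max())
n=np.array([.873,-.488]);d=np.array([.488,.873])
for p in [(.641,.054),(.606,-.011),(.574,-.076),(.50,-.18),(.42,-.363)]:
  for z in(.013,.3,.42):
   for yaw in(np.arctan2(n[1],n[0]),np.arctan2(d[1],d[0])):
    best=[]
    for f in(0,np.pi):
        q=bot.solve_ik([*p,z],quat(down(yaw+f)));best.append(None if q is None else np.round(q,2).tolist())
    print(p,z,round(yaw,2),best)
E
```

```text
60 q5 0.0 0.0 pitch 1.5707963267948961 1.5707963267948974
lat 0.07359999999999983 0.07360000000000011
[-0.     0.514 -0.     0.07   0.398] 2.886579864025407e-15
[-0.119  0.     0.514 -0.398  0.07 ] 7.271960811294775e-15
(0.641, 0.054) 0.013 -0.51 [[-0.03, 0.7, -0.18, 0.69, 0.0, 2.05], [-0.03, 0.7, -0.18, 0.69, 0.0, -1.09]]
(0.641, 0.054) 0.013 1.06 [[-0.03, 0.7, -0.18, 0.69, 0.0, 0.48], [-0.03, 0.7, -0.18, 0.69, 0.0, -2.66]]
(0.641, 0.054) 0.3 -0.51 [[-0.03, 0.48, 0.21, 1.3, 0.0, 2.05], [-0.03, 0.48, 0.21, 1.3, 0.0, -1.09]]
(0.641, 0.054) 0.3 1.06 [[-0.03, 0.48, 0.21, 1.3, 0.0, 0.48], [-0.03, 0.48, 0.21, 1.3, 0.0, -2.66]]
(0.641, 0.054) 0.42 -0.51 [[-0.03, 0.49, 0.54, 1.61, 0.0, 2.05], [-0.03, 0.49, 0.54, 1.61, 0.0, -1.09]]
(0.641, 0.054) 0.42 1.06 [[-0.03, 0.49, 0.54, 1.61, 0.0, 0.48], [-0.03, 0.49, 0.54, 1.61, 0.0, -2.66]]
(0.606, -0.011) 0.013 -0.51 [[-0.14, 0.65, -0.29, 0.64, 0.0, 1.94], [-0.14, 0.65, -0.29, 0.64, 0.0, -1.2]]
(0.606, -0.011) 0.013 1.06 [[-0.14, 0.65, -0.29, 0.64, 0.0, 0.37], [-0.14, 0.65, -0.29, 0.64, 0.0, -2.77]]
(0.606, -0.011) 0.3 -0.51 [[-0.14, 0.4, 0.09, 1.2
[... 1510 characters left out ...]
[[-0.48, 0.24, 0.17, 1.5, 0.0, 0.03], [-0.48, 0.24, 0.17, 1.5, 0.0, -3.12]]
(0.42, -0.363) 0.013 -0.51 [[-0.85, 0.57, -0.43, 0.56, 0.0, 1.23], [-0.85, 0.57, -0.43, 0.56, 0.0, -1.91]]
(0.42, -0.363) 0.013 1.06 [[-0.85, 0.57, -0.43, 0.56, 0.0, -0.34], [-0.85, 0.57, -0.43, 0.56, 0.0, 2.81]]
(0.42, -0.363) 0.3 -0.51 [[-0.85, 0.3, -0.05, 1.22, 0.0, 1.23], [-0.85, 0.3, -0.05, 1.22, 0.0, -1.91]]
(0.42, -0.363) 0.3 1.06 [[-0.85, 0.3, -0.05, 1.22, 0.0, -0.34], [-0.85, 0.3, -0.05, 1.22, 0.0, 2.81]]
(0.42, -0.363) 0.42 -0.51 [[-0.85, 0.29, 0.24, 1.51, 0.0, 1.23], [-0.85, 0.29, 0.24, 1.51, 0.0, -1.91]]
(0.42, -0.363) 0.42 1.06 [[-0.85, 0.29, 0.24, 1.51, 0.0, -0.34], [-0.85, 0.29, 0.24, 1.51, 0.0, 2.81]]
```

```bash
python3 - <<'E'
from h import *
np.set_printoptions(precision=4,suppress=True)
bot.move_linear([.136,.533,.48],speed=.3)
bot.move_pose([.600,-.012,.44],quat(down(1.09)))
bot.move_linear([.600,-.012,.30],speed=.3)
bot.set_gripper(.66)
p=(bot.read_position(),bot.read_tool_rot()); im=bot.camera("wrist"); cv2.imwrite("pics/w1.png",im[:,:,::-1]); np.savez("w1.npz",p=p[0],q=p[1])
print(p,bot.calibration("wrist")["mtx"],bot.read_clock(),bot.read_ft_force(),bot.read_moment(),bot.read_gripper_width())
for t in("case_1_mid","rack_floor"): print(t,[(np.round(d["bbox"]).tolist(),round(d["confidence"],2)) for d in bot.search_frame("wrist",t)])
E
```

```text
(array([ 0.6004, -0.0121,  0.3009]), array([0.0008, 0.2381, 0.9712, 0.0001])) [[304.1253   0.     315.9707]
 [  0.     304.1253 198.1846]
 [  0.       0.       1.    ]] 5.3833 [-0.6603  0.0378  0.193 ] [-0.0295 -0.0326  0.0053] 0.6594740352242819
case_1_mid [([254.0, 141.0, 29.0, 49.0], 0.75)]
rack_floor [([234.0, 131.0, 177.0, 72.0], 0.93)]
```

View pics/w1.png

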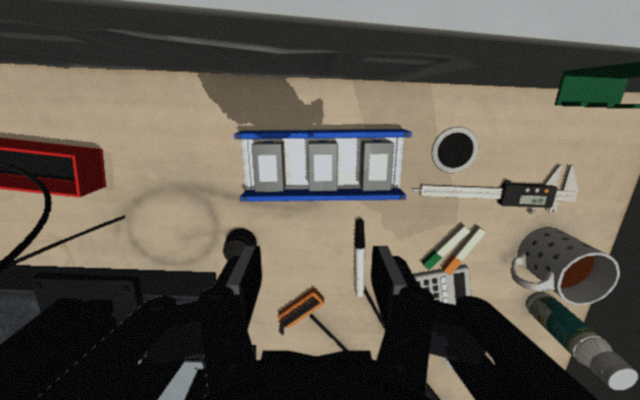

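```bash
python3 - <<'E'
from h import *
np.set_printoptions(precision=4,suppress=True)
im=cv2.imread("pics/w1.png"); z=np.load("w1.npz"); pose=(z["p"],z["q"])
hsv=cv2.cvtColor(im,cv2.COLOR_BGR2HSV)
b=cv2.inRange(hsv,(105,120,80),(130,255,255)); b[:,:230]=0;b[:,415:]=0
n,l,s,c=cv2.connectedComponentsWithStats(b)
for i in range(1,n):
    if s[i,4]>150:
        rc=cv2.minAreaRect(np.argwhere(l==i)[:,::-1].astype(np.float32)); bp=cv2.boxPoints(rc)
        P=back(bp,.042,"wrist",pose); print("rail",s[i],P[:,:2].tolist(),P.mean(0))
roi=np.zeros(b.shape,np.uint8); roi[138:192,244:402]=1
gray=im.astype(int); 
print(im[165,252],im[165,267],im[165,295],im[165,308],im[150,320],im[185,320])
g=((hsv[...,2]>70)&(hsv[...,2]<165)&(hsv[...,1]<60)&(roi>0)).astype(np.uint8)
n,l,s,c=cv2.connectedComponentsWithStats(g)
for i in range(1,n):
    if s[i,4]>150:
        rc=cv2.minAreaRect(np.argwhere(l==i)[:,::-1].astype(np.float32)); bp=cv2.boxPoints(rc)
        P=back(bp,.042,"wrist",pose); print("case",s[i],rc,P.mean(0),np.linalg.norm(P[0]-P[1]),np.linalg.norm(P[1]-P[2]))
cv2.imwrite("pics/w1c.png",cv2.resize(im[120:210,225:425],(800,360),interpolation=cv2.INTER_CUBIC))
E
```

```text
rail [239 131 167   8 974] [[0.5191327585359425, -0.08216718983634422], [0.6170875604895196, 0.10952559034254733], [0.6245572277866762, 0.10652021484015814], [0.5260013322320336, -0.08637651314351813]] [0.5717 0.0119 0.042 ]
rail [245 194 156   7 827] [[0.5962622150819921, -0.12056052511140194], [0.693356031481532, 0.07066273248432209], [0.7006743000552076, 0.06768632530751384], [0.6030350783672006, -0.12464361603184357]] [ 0.6483 -0.0267  0.042 ]
[163 167 163] [201 198 194] [202 200 196] [87 92 91] [135 143 139] [128 134 130]
case [ 244  138  158   54 3747] ((322.2605895996094, 164.115478515625), (52.98820495605469, 157.0213165283203), 89.45948028564453) [ 0.6076 -0.0062  0.042 ] 0.20492048827608036 0.07229478696209207
```

View pics/w1c.png

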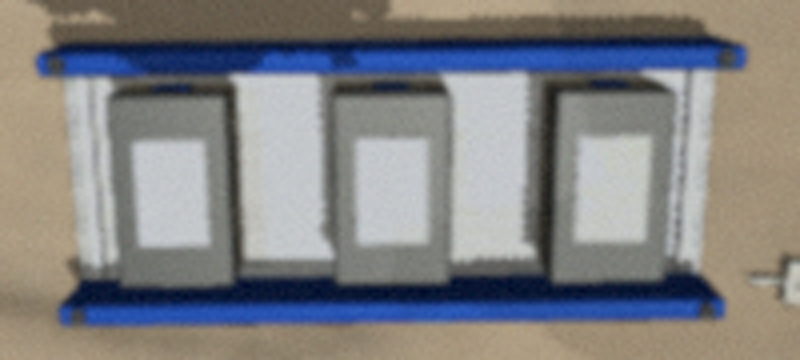

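The crop shows the three lids at crop (172,189), (392,188) and (613,187), with rails above and below them. I'll test the middle case first.

```bash
cat >> h.py <<'E'
YAW=1.10; D=np.array([np.cos(YAW),np.sin(YAW),0])
z=np.load("w1.npz")
CASES=back([(225+x/4,120+y/4) for x,y in [(172,189),(392,188),(613,187)]],.042,"wrist",(z["p"],z["q"]))[:,:2]
def pick(xy,zt=.013):
    bot.move_pose([*xy,.16],quat(down(YAW)))
    bot.move_linear([*xy,.07],speed=.2)
    hit=bot.move_linear([*xy,zt],speed=.1,until_force=15)
    print("hit",hit,bot.read_position(),bot.read_clock())
    if hit: return False
    bot.set_gripper(.4,grasp_force=60); print("width",bot.read_gripper_width(),bot.read_finger_force())
    return True
def mom():
    bot.wait(.3); m=np.mean([bot.read_moment() for _ in range(8)],0); return m, m@D
def tilt(G,a):
    r=R.from_rotvec(a*D)*down(YAW); bot.move_pose(G+r.apply([0,0,.0187]),quat(r))
def feel(xy,zt=.30):
    bot.move_linear([*xy,.07],speed=.1); bot.move_linear([*xy,zt],speed=.3)
    G=np.array([*xy,zt+.0187]); out=[mom()]
    for a in(.5,-.5): tilt(G,a); bot.wait(.3); tilt(G,0); out.append(mom())
    for m,s in out: print("moment",np.round(m,4),"about d",round(s,4))
    print("width",bot.read_gripper_width(),"F",bot.read_ft_force(),bot.read_clock())
E
python3 - <<'E'
from h import *
print(CASES,np.linalg.norm(np.diff(CASES,axis=0),axis=1))
xy=CASES[1]
G=np.array([*xy,.3187])
for a in(.5,-.5):
    r=R.from_rotvec(a*D)*down(YAW); print(bot.solve_ik(G+r.apply([0,0,.0187]),quat(r)))
if pick(xy): feel(xy)
E
```

```text
[[ 0.5768775  -0.07235308]
 [ 0.61075436 -0.00659496]
 [ 0.64476395  0.05941744]] [0.07397143 0.07425826]
[-0.19352587  0.84294817  0.73973122  1.95136898  0.13161345  0.24475391]
[-0.03738445  0.10656619 -0.41923065  0.58472526 -0.20273001  0.38576034]
hit False [ 0.6113008  -0.00664979  0.01354434] 7.4167
width 0.457610169054459 62.12666183710098
moment [ 0.0086  0.0101 -0.0097] about d 0.013
moment [-0.0057 -0.0081 -0.0015] about d -0.0099
moment [ 0.0145  0.057  -0.0261] about d 0.0574
width 0.4574219533474148 F [ 0.05186286  0.58247417 -3.48981109] 13.6
```

```bash
python3 - <<'E'
from h import *
xy=CASES[1]; G=np.array([*xy,.3187])
def m():
    bot.wait(.4); a=np.array([bot.read_moment()@D for _ in range(40)]); return round(a.mean(),4),round(a.std(),4)
t=bot.read_clock(); print(m(),bot.read_clock()-t)
for a in(.55,-.55): tilt(G,a); bot.wait(.3); tilt(G,0); print(a,m(),np.round(bot.read_position(),4),np.round(bot.read_tool_rot(),4))
print(bot.read_clock())
E
```

```text
(np.float64(0.0192), np.float64(0.0)) 0.40000000000000036
0.55 (np.float64(-0.0045), np.float64(0.0)) [ 0.6111 -0.0069  0.2991] [-7.000e-04  2.334e-01  9.724e-01 -0.000e+00]
-0.55 (np.float64(0.0446), np.float64(0.0)) [ 0.6105 -0.0062  0.3004] [ 4.000e-04  2.330e-01  9.725e-01 -0.000e+00]
18.4167
```

```bash
cat >> h.py <<'E'
def ms(n=12,dt=.05):
    bot.wait(.3); a=[]
    for _ in range(n): bot.wait(dt); a.append(bot.read_moment()@D)
    a=np.array(a); return np.round([a.mean(),a.std(),a[0],a[-1]],4)
E
python3 - <<'E'
from h import *
xy=CASES[1]; G=np.array([*xy,.3187])
print("after -",ms()); tilt(G,.55); bot.wait(.2); tilt(G,0); print("after +",ms(),bot.read_clock())
E
```

```text
after - [ 0.0024  0.0231 -0.0069  0.0462]
after + [-0.0017  0.0309 -0.0522 -0.0346] 21.9333
```

The reading noise is about 0.03 N·m. The averaged shift between the two tilts is only 0.004, where a loose block would give about 0.1, so the middle case is sound. I'll put it back and test the bin-side case.

```bash
cat >> h.py <<'E'
def putback(xy):
    bot.move_linear([*xy,.06],speed=.3); h=bot.move_linear([*xy,.0135],speed=.06,until_force=8)
    print("put",h,bot.read_position()); bot.set_gripper(.66); bot.move_linear([*xy,.16],speed=.25)
def feel2(xy,zt=.30):
    bot.move_linear([*xy,.07],speed=.15); bot.move_linear([*xy,zt],speed=.35)
    G=np.array([*xy,zt+.0187])
    for a in(.5,-.5): tilt(G,a); bot.wait(.2); tilt(G,0); print(a,ms())
    print("width",bot.read_gripper_width(),bot.read_clock())
E
python3 - <<'E'
from h import *
putback(CASES[1]); 
if pick(CASES[0]): feel2(CASES[0])
E
```

```text
put True [ 0.60959761 -0.00644229  0.01424388]
hit False [ 0.57745552 -0.07251842  0.01364786] 26.3667
width 0.4572841838214095 61.861390471458435
0.5 [-0.0067  0.0269 -0.0394 -0.0279]
-0.5 [-0.0035  0.0259  0.0131 -0.0321]
width 0.4563760385384326 32.9417
```

```bash
python3 - <<'E'
from h import *
putback(CASES[0]); xy=CASES[2]
if pick(xy):
    bot.move_linear([*xy,.07],speed=.15); bot.move_linear([*xy,.26],speed=.35)
    G=np.array([*xy,.2787])
    for a in(.5,-.5): tilt(G,a); bot.wait(.15); tilt(G,0); print(a,ms(8))
    print(bot.read_gripper_width(),bot.read_clock())
E
```

```text
put True [ 0.57577176 -0.07204795  0.01421809]
hit False [0.64529927 0.05943781 0.01357941] 37.6167
width 0.45711722201294125 62.206220626831055
0.5 [ 0.0347  0.0362 -0.032   0.0312]
-0.5 [-0.0659  0.0412 -0.0709 -0.0229]
0.4561244736889678 43.6417
```

A shift of -0.10 N·m shows that the third case (+y end) holds the loose block. Next: put it down on the desk, let go, and take it again by its ends.

```bash
python3 - <<'E'
from h import *
S=np.array([.519,-.186]); q1=quat(down(YAW-np.pi/2)); q2=quat(down(YAW))
print(bot.solve_ik([*S,.2],q1))
bot.move_pose([*S,.18],q1)
bot.move_linear([*S,.04],speed=.25); h=bot.move_linear([*S,.005],speed=.06,until_force=8)
print(h,bot.read_position()); bot.set_gripper(.66); bot.wait(.15); bot.move_linear([*S,.11],speed=.3)
p=(bot.read_position(),bot.read_tool_rot()); im=bot.camera("wrist"); cv2.imwrite("pics/w2.png",im[:,:,::-1])
bot.move_pose([*S,.11],q2); bot.set_gripper(1.0)
h=bot.move_linear([*S,.010],speed=.15,until_force=15); print("regrasp",h,bot.read_position())
if not h:
    bot.set_gripper(.7,grasp_force=60); print(bot.read_gripper_width(),bot.read_finger_force()); bot.move_linear([*S,.15],speed=.2)
    print(bot.read_gripper_width(),bot.read_ft_force(),bot.read_clock())
E
```

```text
[-0.47801884  0.35125904 -0.2395226   0.98001468  0.          1.56357381]
True [ 0.51866724 -0.18586456  0.00784406]
regrasp False [ 0.51951667 -0.18626576  0.01055391]
0.7589891881249985 67.4679109454155
0.7599678012002112 [ 0.74814661  0.65524549 -3.64745157] 50.8
```

```bash
python3 - <<'E'
from h import *
bot.move_linear([.44,-.27,.17],speed=.2,rotation=quat(down(1.0)))
p=(bot.read_position(),bot.read_tool_rot()); im=bot.camera("wrist"); cv2.imwrite("pics/w3.png",im[:,:,::-1]); np.savez("w3.npz",p=p[0],q=p[1])
print(bot.read_clock(),[(d["bbox"],d["confidence"]) for d in bot.search_frame("wrist","bin_floor")])
hsv=cv2.cvtColor(im,cv2.COLOR_RGB2HSV)
E
```

```text
51.5833 [([131.8, 187.6, 178.0, 73.7], 0.93)]
```

View pics/w3.png

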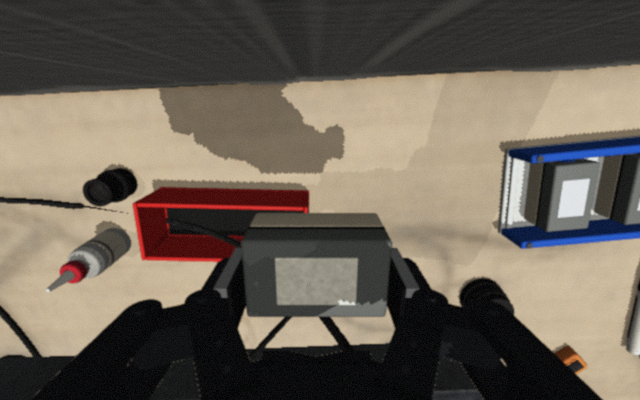

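```bash
python3 - <<'E'
from h import *
np.set_printoptions(precision=4,suppress=True)
z=np.load("w3.npz"); pose=(z["p"],z["q"])
c=back([(136,204),(309,205),(143,261)],.054,"wrist",pose); print(c,"len",np.linalg.norm(c[1]-c[0]),"wid",np.linalg.norm(c[2]-c[0]),"yaw",np.arctan2(*(c[1]-c[0])[1::-1]),"ctr",(c[1]+c[2])/2)
print("eye/bot base",back([(110,187),(115,235)],.0,"wrist",pose))
for p in [(.535,-.27,.4),(.526,-.278,.225),(.502,-.305,.129),(.468,-.351,.046)]: print(proj(p,"wrist",pose))
print("tip at z=.004,.03,.054",back([(170,222)],.004,"wrist",pose),back([(170,222)],.03,"wrist",pose), back([(170,222)],.054,"wrist",pose))
im=cv2.imread("pics/w3.png")[175:280,120:320]; cv2.imwrite("pics/w3c.png",cv2.resize(im,(800,420),interpolation=cv2.INTER_CUBIC))
E
```

```text
[[ 0.3608 -0.4105  0.054 ]
 [ 0.4455 -0.2802  0.054 ]
 [ 0.4073 -0.4447  0.054 ]] len 0.15544432401995195 wid 0.057706119706502225 yaw 0.9943154747229515 ctr [ 0.4264 -0.3624  0.054 ]
eye/bot base [[ 0.3289 -0.459   0.    ]
 [ 0.3727 -0.4942  0.    ]]
[[ -127.9596 -1364.4752]]
[[406.5306 480.6202]]
[[320.5501 318.1032]]
[[261.2238 257.3757]]
tip at z=.004,.03,.054 [[ 0.3938 -0.4291  0.004 ]] [[ 0.3921 -0.4121  0.03  ]] [[ 0.3906 -0.3963  0.054 ]]
```

View pics/w3c.png

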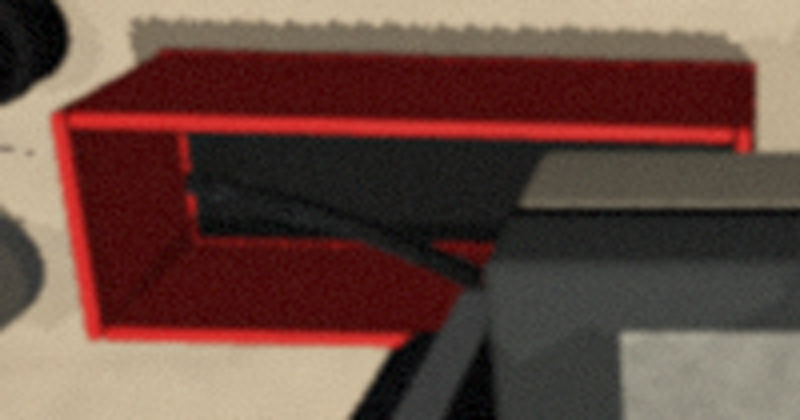

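The bin is at about (.427,-.362) with yaw 0.994. The dark cable runs straight through the bin wall, so it looks like mere decor. I'll lower slowly with force checks.

```bash
python3 - <<'E'
from h import *
B=np.array([.427,-.3618]); q=quat(down(.994))
h=bot.move_linear([*B,.17],speed=.2,rotation=q,until_force=12); print(h)
if not h: h=bot.move_linear([*B,.08],speed=.15,until_force=12); print(h,bot.read_position())
if not h:
    h=bot.move_linear([*B,.0115],speed=.06,until_force=8)
    print("low",h,bot.read_position(),bot.read_ft_force(),bot.read_gripper_width())
print(bot.read_clock())
E
```

```text
False
False [ 0.42759861 -0.36174631  0.08071821]
low True [ 0.42647694 -0.36130807  0.01554897] [-0.24319838  0.48992138  5.54501921] 0.7625808047182064
53.9833
```

```bash
python3 - <<'E'
from h import *
p=bot.read_position(); bot.set_gripper(.93); bot.wait(.1)
bot.move_linear([p[0],p[1],.20],speed=.15); print(bot.read_ft_force())
bot.move_linear([.44,-.27,.24],speed=.25)
im=bot.camera("wrist"); cv2.imwrite("pics/w4.png",im[:,:,::-1]); print(bot.read_clock())
E
```

```text
[0.20718335 0.15691405 0.08202343]
56.3667
```

View pics/w4.png

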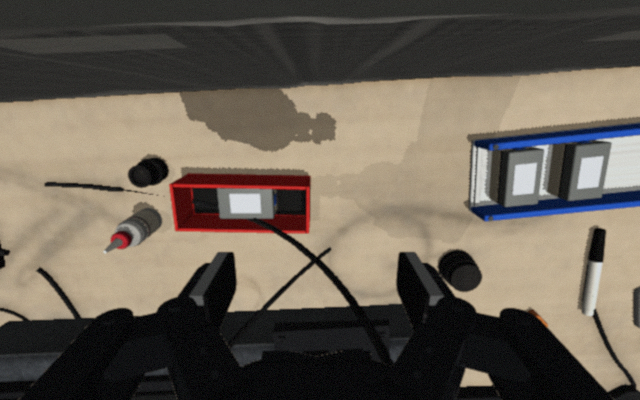

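The case lies flat in the bin at (245,203). The two sound cases lie flat in the rack at (520,178) and (588,172), and the lens, eyepiece, bottle and pen are where they were.

```bash
python3 -c "
from cell import bot
print(bot.close_job())"
```

```text
the job is handed in; nothing more can be done
None
```

The job is handed in at about 56 s: the rattling case (the +y end of the rack) was set on the desk, taken again by its ends and lowered flat into the red bin, and in the last picture the two sound cases lie flat in the rack and the other items are undisturbed; no verdict was returned.

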